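# Sweep the loose nuts into the drill-press drawer and push it shut

## Task

Clear the loose nuts: with the fingertips sweep the three hex nuts across the galvanized top and over its front edge so they drop into the empty wide bay of the open drawer, not into the reamer tray beside it, and then push the drawer fully shut. Only push and sweep: never pick a nut up, and leave the plumb bob, the green bit case and the knurled knob standing where they are.

Things in the scene. Friction and masses are not known exactly. Their poses are not given: they have to be found in the camera images.
- cabinet: Low grey steel drawer unit with a flat galvanized top, 300 x 300 mm and 110 mm tall, fixed to the bench. Origin at the centre of its underside (bench level). Its own -x is the front, where the drawer slides out; +x the back; z up. Nuts and the other things stand on its top, 110 mm above the bench.
- top_edge (a point): Middle of the front edge of the galvanized top, at the height of the top surface. The edge runs along the cabinet's y, 150 mm to either side; there is no lip.
- drawer (a joint): The drawer, metres open: 0 fully shut (hard stop), 0.16 fully open, starts 0.11 to 0.15 open. It slides along the cabinet's -x to open, stays where it is left and takes about 3 N to push (more when pushed fast). The open drawer gapes between the top's front edge and the drawer's front panel (12 mm thick, its upper rim 10 mm below the galvanized top).
- handle (a point): Middle of the round bar handle (about 10 mm thick, 110 mm long along the cabinet's y), 35 mm in front of the drawer's front panel and 70 mm above the bench. Moves with the drawer. Pushing it along the cabinet's +x shuts the drawer.
- bay (a point): Centre of the floor of the empty wide bay in the drawer, 25 mm above the bench; axes as the cabinet's, moves with the drawer. The bay reaches 99 mm to either side along y and about 133 mm either way along x; its walls are 45 to 50 mm high. On its +y side, behind a thin wall, is a 56 mm wide tin tray with reamers, where nuts must not go. When the drawer is open only the front part of the bay shows; the rest is under the top.
- nut1_center (a point): Dark steel hex nut, 30 mm across the flats (35 across the corners), 18 mm high, 20 mm hole, about 65 g, lying flat and loose on the galvanized top. Point at its centre, half-way up (9 mm above the top); z is the nut's axis.
- nut2_center (a point): Dark steel hex nut, 30 mm across the flats (35 across the corners), 18 mm high, 20 mm hole, about 65 g, lying flat and loose on the galvanized top. Point at its centre, half-way up (9 mm above the top); z is the nut's axis.
- nut3_center (a point): Dark steel hex nut, 30 mm across the flats (35 across the corners), 18 mm high, 20 mm hole, about 65 g, lying flat and loose on the galvanized top. Point at its centre, half-way up (9 mm above the top); z is the nut's axis.
- plumb_bob: Brass plumb bob standing point up on its cap, 36 mm diameter, 55 mm tall, loose. Origin at the centre of its underside. Not to be moved.
- bit_case: Green plastic bit case, 46 x 78 x 30 mm (x, y, z), loose. Origin at the centre of its underside. Not to be moved.
- knob: Knurled steel hold-down knob, 38 mm diameter, 31 mm tall, loose, standing on its base. Origin at the centre of its underside. Not to be moved.

How it is judged:
By the outcome, as a careful person would: the job done as asked, in the order asked, and still so for the second after the job is handed in, with the robot touching nothing.
It also fails if it takes over 64 s, if anything falls off the work surface, if the arm or the gripper's body presses on something with over 40 N, if the wrist force passes 120 N, or if a joint passes its speed limit or range.

## Robot

A 7-joint arm with a two-finger parallel gripper is mounted at the origin on the work surface. World frame = base frame: x ahead of the robot, y to its left, z up, the work surface at z = 0. Lengths are in m, angles in rad, forces in N, time in s.
With the tool pointing down it reaches from about 0.425 to 0.925 m from the base axis. Payload 6.8 kg.
Tool frame: the origin (TCP) lies at the very end of the fingers, on their centre line; the grasp point (between the pads) lies 19 mm behind it; z points along the fingers, x is the direction in which the jaws open and shut, and the axes are right-handed (so a half turn about z gives the same grasp; the last joint's range is limited). The gripper opens to 85 mm and grips with 20 to 120 N. Pads are 22 mm wide; open, the fingers measure 114 mm over their backs; the gripper's body (76 mm by 85 mm) begins 54 mm behind the grasp point. The pads swing forward as they close: fully open they stand 13 mm farther back than shut.
Start: joints at [1.047, 0.477, 0.022, 1.555, -0.011, 1.109, -0.083], TCP at [0.273, -0.617, 0.231] pointing down, gripper open.
Joint ranges: [-2.96, 2.96], [-0.34, 2.1], [-1.41, 1.46], [0.24, 2.44], [-1.37, 4.51], [0.17, 1.92], [-2.96, 2.96]. Speed limits (rad/s): [2.39, 2.39, 3.14, 3.14, 3.14, 3.14, 3.14].

## Interface

Orientations are given as a rotation vector (axis times angle).
In Python, from bench import get_obs, imaging, hand_in gives the robot as it stands.
- The arm moves only by the tool send_rows, never from a script. Its argument "motion" is a list of rows, each an object with "dp": the shift along the world's x, y, z in m, a list of three; "rot": the turn, a rotation vector about the world's x, y, z in rad, a list of three; "grip": the finger opening in m, from 0 to 0.0854. In form: [{"dp": [dx, dy, dz], "rot": [ax, ay, az], "grip": grip}, ...]. A call has 1 to 20 rows; each row shifts and turns the pose as measured when the row begins; what a row does not reach is not made up. A row lasts 1/8 s, in which the tool goes at most 62.5 mm and 10.7 degrees, less where a joint would pass 70% of its speed; a pose out of reach is approached as far as the arm can. A call is refused whole if a number of a shift passes 0.0625 or a number of a turn 0.188, either way. A call with a gripper value outside its range is refused whole. The fingers move at their own pace and stop on an object; "grip_force" is the grip in N (left out, the last holds). Time passes only in rows, so rows that do not move let the fingers close. It gives the time, the measured TCP pose, the force and the opening at its end, in the units of the state.
- get_obs(): the state, without advancing time (a new reading comes with each control period).
- imaging.grab_frame(name): name is "scene" or "top" or "wrist"; returns a dict with "img" (400x640x3 uint8, red, green, blue), "fx", "fy", "cx", "cy" (pixels), "R" (3x3) and "t" (3): a world point X has camera coordinates R X + t. Camera axes: x right, y down, z forward; pixel columns grow to the right and rows downward; lengths in m; the calibration is good to about 2 mm. A picture is of the moment at which its call begins. There is no depth.
- hand_in(): hands the job in, once; it reports no verdict.
The state is a dict: "clock": time; "joints": joint angles; "qvel": joint speeds; "tau": joint torques, N m; "tcp_pos": TCP position; "orientation": TCP orientation; "contact_force": force on the tool from outside, world axes, zero at the start; "moment": the same for the moment, N m; "grip_width": finger opening in m.
Only numpy, scipy, OpenCV 4.12 (cv2) and the standard library are available. Lean on these libraries where they do the work, as an engineer would, in place of code of your own. Each camera call takes 0.05 s, during which the arm holds its last target. There are 200 camera calls.

## Working session

There is one attempt and no reset: what is moved stays moved. The work goes in short steps, Python scripts to look and compute and a tool call to move; the robot and the scene stay as the last step left them, time stands still between calls to the robot, and variables do not carry over. Pictures are saved under pics/ and viewed, about 8 in all and at most 12, crops included, and the job is handed in when it is done.

Besides the shell and the picture viewer there is one more tool, called by a JSON object that holds its "op" and its "data", one argument or row to a line. send_rows: Moves the arm, as the interface text tells. Its arguments: {"type":"object","properties":{"motion":{"type":"array","items":{"type":"object","properties":{"dp":{"type":"array","items":{"type":"number"}},"rot":{"type":"array","items":{"type":"number"}},"grip":{"type":"number"}}}},"grip_force":{"type":"number"}},"required":["motion"]}

```bash
mkdir -p pics
python3 - <<'E'
from bench import get_obs, imaging
import cv2,pickle
o=get_obs();print(o['clock'],o['tcp_pos'],o['orientation'],o['grip_width'])
for n in("scene","top"):
    f=imaging.grab_frame(n);pickle.dump(f,open(f'{n}.pkl','wb'))
    cv2.imwrite(f'pics/{n}0.png',f['img'][:,:,::-1]);print(n,f['fx'],f['fy'],f['cx'],f['cy'],f['R'],f['t'])
E
```

```text
0.0 [ 0.27237296 -0.61695307  0.2303548 ] [-2.63140578e+00  1.71460794e+00  2.52204577e-03] 0.08531057425428956
scene 410.7571235629612 410.7571235629612 321.6739249366772 193.20193498227204 [[-0.86042074  0.50944968  0.01171253]
 [ 0.37315741  0.64555336 -0.66634406]
 [-0.34702983 -0.56896563 -0.74555242]] [ 0.55503149 -0.08198299  0.88558808]
top 424.53438649348954 424.53438649348954 320.2598069917195 191.44307625533202 [[ 0.01040847 -0.99983469  0.01490798]
 [-0.99192774 -0.01220809 -0.12621538]
 [ 0.12637652 -0.01347393 -0.99189084]] [-0.09467899  0.58575525  0.7104483 ]
```

View pics/top0.png

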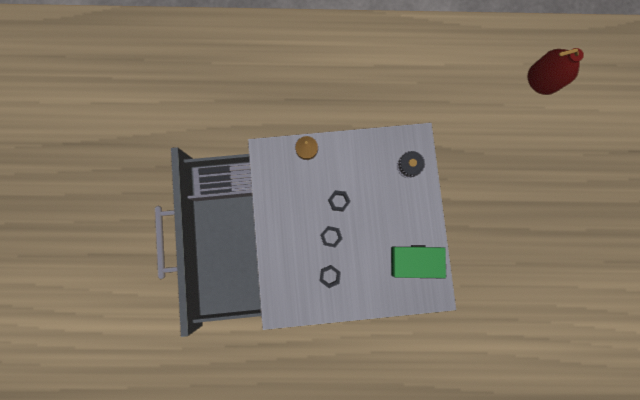

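View pics/scene0.png

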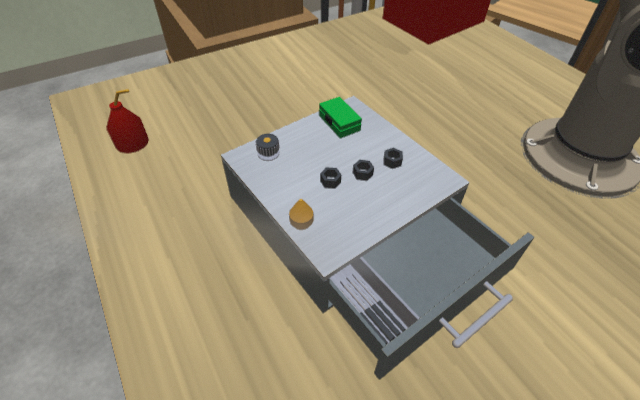

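Top view: cabinet front faces image left (world +y). Corners are at about (250,139), (432,124), (455,309), (262,328), and the nuts at (339,201), (331,237), (330,276). The bob is at (307,148), the knob at (411,164), the case at (419,262) and the handle at (160,242).

```bash
cat > h.py <<'E'
import numpy as np,pickle
def ray(f,u,v,z):
    d=f['R'].T@np.array([(u-f['cx'])/f['fx'],(v-f['cy'])/f['fy'],1]);c=-f['R'].T@f['t']
    return c+d*(z-c[2])/d[2]
def proj(f,X):
    p=f['R']@np.asarray(X)+f['t'];return np.array([f['fx']*p[0]/p[2]+f['cx'],f['fy']*p[1]/p[2]+f['cy']])
E
python3 - <<'E'
from h import *
t=pickle.load(open('top.pkl','rb'));s=pickle.load(open('scene.pkl','rb'))
C=[ray(t,*p,.11) for p in[(249.5,139),(432,124),(455,309.5),(262,328.5)]]
print('corners',np.round(C,4));print([round(np.linalg.norm(C[i]-C[(i+1)%4]),4) for i in range(4)])
c=np.mean(C,0)
ex=(C[1]+C[2]-C[0]-C[3]);ex/=np.linalg.norm(ex);ex[2]=0
ey=np.array([-ex[1],ex[0],0]);print('center',c,'ex',ex,'ey',ey,'yaw',np.degrees(np.arctan2(ex[1],ex[0])))
def L(P): return np.round([(P-c)@ex,(P-c)@ey],4)
for n,p,z,q in[('n1',(339,201),.12,(330.5,177)),('n2',(331,237),.12,(363,169.5)),('n3',(330,276),.12,(393.5,157.5)),('bob',(307,148),.13,(301,214)),('knob',(411,164),.13,(267.5,146)),('caseTL',(393,246),.14,(0,0)),('caseBR',(446,278),.14,(0,0)),('handle',(160,242),.07,(483,320)),('panelT',(176,150),.1,(379,360)),('panelB',(184,334),.1,(528,240)),('wall',(190,196),.07,(400,340))]:
    P=ray(t,*p,z);Q=ray(s,*q,z);print(n,np.round(P,4),L(P),'scene',np.round(Q,4),L(Q))
np.savez('cab.npz',c=c,ex=ex,ey=ey)
E
```

```text
corners [[ 6.614e-01  2.790e-02  1.100e-01]
 [ 6.907e-01 -2.681e-01  1.100e-01]
 [ 3.964e-01 -2.970e-01  1.100e-01]
 [ 3.658e-01 -4.000e-04  1.100e-01]]
[np.float64(0.2975), np.float64(0.2957), np.float64(0.2982), np.float64(0.297)]
center [ 0.52858002 -0.1343751   0.11      ] ex [ 0.10058972 -0.99492799  0.        ] ey [0.99492799 0.10058972 0.        ] yaw -84.22686973277463
n1 [ 0.5616 -0.1164  0.12  ] [-0.0146  0.0347] scene [ 0.5621 -0.1148  0.12  ] [-0.0161  0.0353]
n2 [ 0.5055 -0.1043  0.12  ] [-0.0323 -0.0199] scene [ 0.5066 -0.1026  0.12  ] [-0.0338 -0.0187]
n3 [ 0.4462 -0.1032  0.12  ] [-0.0393 -0.0789] scene [ 0.4451 -0.1005  0.12  ] [-0.0421 -0.0796]
bob [ 0.6433 -0.0653  0.13  ] [-0.0572  0.121 ] scene [ 0.6441 -0.064   0.13  ] [-0.0584  0.1221]
knob [ 0.62  -0.228  0.13 ] [0.1024 0.0815] scene [ 0.6221 -0.2229  0.13  ] [0.0975 0.0841]
caseTL [ 0.4927 -0.1966  0.14  ] [ 0.0583 -0.042 ] scene [ 0.9729 -1.0489  0.14  ] [0.9545 0.35  ]
caseBR [ 0.4463 -0.2751  0.14  ] [ 0.1317 -0.0961] scene [ 0.9729 -1.0489  0.14  ] [0.9545 0.35  ]
handle [0.4953 0.1763 0.07  ] [-0.3124 -0.0019] scene [0.497  0.1792 0.07  ] [-3.152e-01  1.000e-04]
panelT [0.6439 0.1482 0.1   ] [-0.2696  0.1432] scene [0.6602 0.1581 0.1   ] [-0.2777  0.1604]
panelB [0.3548 0.1206 0.1   ] [-0.2712 -0.1473] scene [0.3646 0.1275 0.1   ] [-0.277  -0.1368]
wall [0.5723 0.1307 0.07  ] [-0.2593  0.0702] scene [0.6118 0.144  0.07  ] [-0.2686  0.1108]
```

{"op": "send_rows", "data": {
  "motion": [
    {"dp": [0.0294, 0.0451, 0], "rot": [0, 0, 0.1257], "grip": 0.016},
    {"dp": [0.0294, 0.0451, 0], "rot": [0, 0, 0.1257], "grip": 0.016},
    {"dp": [0.0294, 0.0451, 0], "rot": [0, 0, 0.1257], "grip": 0.016},
    {"dp": [0.0294, 0.0451, 0], "rot": [0, 0, 0.1257], "grip": 0.016},
    {"dp": [0.0294, 0.0451, 0], "rot": [0, 0, 0.1257], "grip": 0.016},
    {"dp": [0.0294, 0.0451, 0], "rot": [0, 0, 0.1257], "grip": 0.016},
    {"dp": [0.0294, 0.0451, 0], "rot": [0, 0, 0.1257], "grip": 0.016},
    {"dp": [0.0294, 0.0451, 0], "rot": [0, 0, 0.1257], "grip": 0.016},
    {"dp": [0.0294, 0.0451, 0], "rot": [0, 0, 0.1257], "grip": 0.016},
    {"dp": [0.0294, 0.0451, 0], "rot": [0, 0, 0.1257], "grip": 0.016},
    {"dp": [0, 0, 0], "rot": [0, 0, 0], "grip": 0.016}
  ]
}}

```text
clock: 1.48
tcp_pos: [0.5687, -0.1489, 0.2266]
orientation: [3.133, 0.222, -0.008]
contact_force: [-0.7, -0.2, -0.3]
grip_width: 0.0157
```

{"op": "send_rows", "data": {
  "motion": [
    {"dp": [-0.003, -0.017, -0.02], "rot": [0, 0, -0.04], "grip": 0.016},
    {"dp": [0, 0, -0.03], "rot": [0, 0, 0], "grip": 0.016},
    {"dp": [0, 0, -0.025], "rot": [0, 0, 0], "grip": 0.016},
    {"dp": [0, 0, -0.01], "rot": [0, 0, 0], "grip": 0.016},
    {"dp": [0, 0, 0], "rot": [0, 0, 0], "grip": 0.016}
  ]
}}

```text
clock: 2.1
tcp_pos: [0.5635, -0.1697, 0.1386]
orientation: [3.136, 0.149, -0.012]
contact_force: [-0.7, 0.4, 0.9]
grip_width: 0.0157
```

Run:
```python
from bench import get_obs, imaging
from h import *
import cv2
a=imaging.grab_frame("scene")['img'][90:260,200:480,::-1];b=imaging.grab_frame("top")['img'][100:340,130:480,::-1]
a=cv2.resize(a,(560,340));b=cv2.resize(b,(0,0),fx=1.6,fy=1.6)[:,:]
o=np.zeros((340+0,560,3),np.uint8);b=cv2.resize(b,(496,340))
cv2.imwrite('pics/c1.png',cv2.resize(np.hstack([a,b]),(800,258)))
```

```text
(no output)
```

View pics/c1.png

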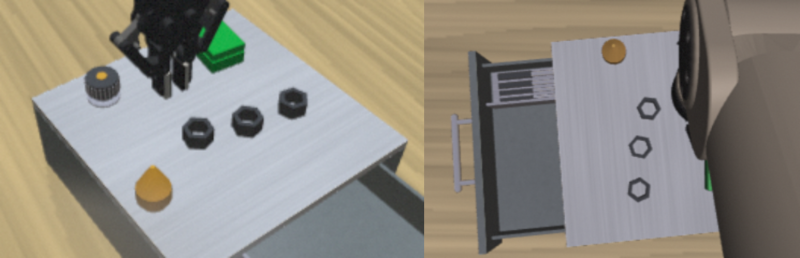

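View: the fork stands behind nut1 (crop ~(175,80)), and nothing has been disturbed.

{"op": "send_rows", "data": {
  "motion": [
    {"dp": [0.002, 0, -0.012], "rot": [0, 0, 0], "grip": 0.016},
    {"dp": [0, 0, -0.01], "rot": [0, 0, 0], "grip": 0.016},
    {"dp": [0, 0, 0], "rot": [0, 0, 0], "grip": 0.016},
    {"dp": [-0.002, 0.0124, 0], "rot": [0, 0, 0], "grip": 0.016},
    {"dp": [-0.002, 0.0124, 0], "rot": [0, 0, 0], "grip": 0.016},
    {"dp": [-0.002, 0.0124, 0], "rot": [0, 0, 0], "grip": 0.016},
    {"dp": [-0.002, 0.0124, 0], "rot": [0, 0, 0], "grip": 0.016},
    {"dp": [-0.002, 0.0124, 0], "rot": [0, 0, 0], "grip": 0.016}
  ]
}}

```text
clock: 3.2
tcp_pos: [0.5572, -0.1032, 0.1186]
orientation: [3.134, 0.15, -0.003]
contact_force: [-0.1, -1.2, 0.1]
grip_width: 0.0165
```

{"op": "send_rows", "data": {
  "motion": [
    {"dp": [-0.002, 0.0124, -0.001], "rot": [0, 0, 0], "grip": 0.016},
    {"dp": [-0.002, 0.0124, 0], "rot": [0, 0, 0], "grip": 0.016},
    {"dp": [-0.002, 0.0124, 0], "rot": [0, 0, 0], "grip": 0.016},
    {"dp": [-0.002, 0.0124, 0], "rot": [0, 0, 0], "grip": 0.016},
    {"dp": [-0.002, 0.0124, 0], "rot": [0, 0, 0], "grip": 0.016},
    {"dp": [-0.002, 0.0124, 0], "rot": [0, 0, 0], "grip": 0.016},
    {"dp": [-0.002, 0.0124, 0], "rot": [0, 0, 0], "grip": 0.016},
    {"dp": [-0.002, 0.0124, 0], "rot": [0, 0, 0], "grip": 0.016},
    {"dp": [-0.002, 0.0124, 0], "rot": [0, 0, 0], "grip": 0.016},
    {"dp": [-0.002, 0.0124, 0], "rot": [0, 0, 0], "grip": 0.016},
    {"dp": [0, 0, 0], "rot": [0, 0, 0], "grip": 0.016},
    {"dp": [0, 0, 0.03], "rot": [0, 0, 0], "grip": 0.016},
    {"dp": [0, 0, 0.03], "rot": [0, 0, 0], "grip": 0.016}
  ]
}}

```text
clock: 4.82
tcp_pos: [0.5336, 0.0306, 0.1767]
orientation: [3.134, 0.153, -0.011]
contact_force: [0.6, -0.2, -0.9]
grip_width: 0.0161
```

```bash
cat > look.py <<'E'
from bench import get_obs, imaging
import cv2,sys,numpy as np
a=imaging.grab_frame("scene")['img'][90:380,200:560,::-1];b=imaging.grab_frame("top")['img'][100:340,130:480,::-1]
cv2.imwrite(sys.argv[1],np.hstack([cv2.resize(a,(397,320)),cv2.resize(b,(403,320))]))
o=get_obs();print(o['clock'],o['tcp_pos'])
E
python3 look.py pics/c2.png
```

```text
4.925 [0.53584848 0.03079946 0.17908789]
```

View pics/c2.png

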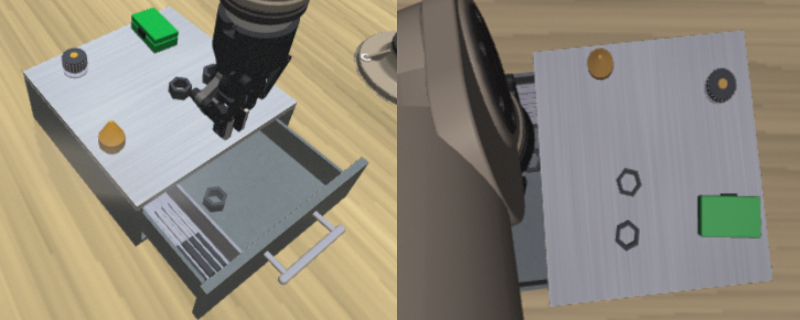

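Nut1 lies in the wide bay (scene crop (214,198)), and the other things are unmoved. Nut2 is next.

{"op": "send_rows", "data": {
  "motion": [
    {"dp": [-0.006, -0.044, 0], "rot": [0, 0, 0], "grip": 0.016},
    {"dp": [-0.006, -0.044, 0], "rot": [0, 0, 0], "grip": 0.016},
    {"dp": [-0.006, -0.044, 0], "rot": [0, 0, 0], "grip": 0.016},
    {"dp": [-0.006, -0.04, 0], "rot": [0, 0, 0], "grip": 0.016},
    {"dp": [0, 0, 0], "rot": [0, 0, 0], "grip": 0.016},
    {"dp": [0, 0, 0], "rot": [0, 0, 0], "grip": 0.016}
  ]
}}

```text
clock: 5.68
tcp_pos: [0.5088, -0.1474, 0.1757]
orientation: [3.134, 0.15, -0.006]
contact_force: [0.1, 0.1, 0.2]
grip_width: 0.0162
```

{"op": "send_rows", "data": {
  "motion": [
    {"dp": [0.002, 0, -0.025], "rot": [0, 0, 0], "grip": 0.016},
    {"dp": [0, 0, -0.022], "rot": [0, 0, 0], "grip": 0.016},
    {"dp": [0, 0, -0.008], "rot": [0, 0, 0], "grip": 0.016},
    {"dp": [0, 0, 0], "rot": [0, 0, 0], "grip": 0.016}
  ]
}}

```text
clock: 6.18
tcp_pos: [0.512, -0.1429, 0.1191]
orientation: [3.135, 0.16, -0.004]
contact_force: [-0.4, -0.2, 0.4]
grip_width: 0.0158
```

{"op": "send_rows", "data": {
  "motion": [
    {"dp": [-0.002, 0.0124, -0.001], "rot": [0, 0, 0], "grip": 0.016},
    {"dp": [-0.0014, 0.0124, 0], "rot": [0, 0, 0], "grip": 0.016},
    {"dp": [-0.0014, 0.0124, 0], "rot": [0, 0, 0], "grip": 0.016},
    {"dp": [-0.0014, 0.0124, 0], "rot": [0, 0, 0], "grip": 0.016},
    {"dp": [-0.0014, 0.0124, 0], "rot": [0, 0, 0], "grip": 0.016},
    {"dp": [-0.0014, 0.0124, 0], "rot": [0, 0, 0], "grip": 0.016},
    {"dp": [-0.0014, 0.0124, 0], "rot": [0, 0, 0], "grip": 0.016},
    {"dp": [-0.0014, 0.0124, 0], "rot": [0, 0, 0], "grip": 0.016},
    {"dp": [-0.0014, 0.0124, 0], "rot": [0, 0, 0], "grip": 0.016},
    {"dp": [-0.0014, 0.0124, 0], "rot": [0, 0, 0], "grip": 0.016},
    {"dp": [-0.0014, 0.0124, 0], "rot": [0, 0, 0], "grip": 0.016},
    {"dp": [-0.0014, 0.0124, 0], "rot": [0, 0, 0], "grip": 0.016},
    {"dp": [-0.0014, 0.0124, 0], "rot": [0, 0, 0], "grip": 0.016},
    {"dp": [-0.0014, 0.0124, 0], "rot": [0, 0, 0], "grip": 0.016},
    {"dp": [0, 0, 0], "rot": [0, 0, 0], "grip": 0.016},
    {"dp": [0, 0, 0.03], "rot": [0, 0, 0], "grip": 0.016},
    {"dp": [0, 0, 0.03], "rot": [0, 0, 0], "grip": 0.016}
  ]
}}

```text
clock: 8.3
tcp_pos: [0.4897, 0.0443, 0.1796]
orientation: [3.134, 0.164, -0.007]
contact_force: [0.2, -0.1, -1.0]
grip_width: 0.0161
```

```bash
python3 look.py pics/c3.png
```

```text
8.4 [0.49191044 0.04450498 0.18174944]
```

View pics/c3.png

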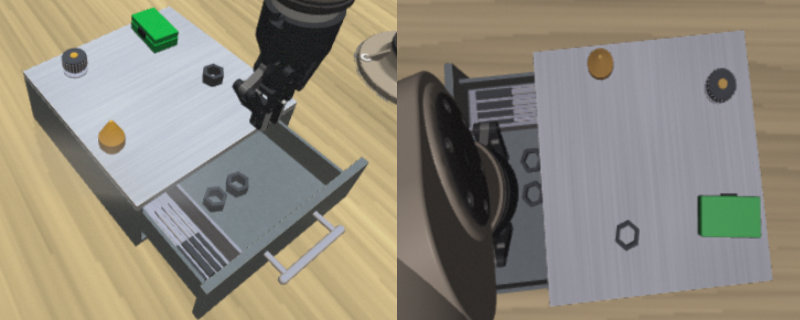

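Nuts 1 and 2 are in the bay (scene crop (214,198), (237,183)). Nut3 is next.

{"op": "send_rows", "data": {
  "motion": [
    {"dp": [-0.0095, -0.0475, 0], "rot": [0, 0, 0], "grip": 0.016},
    {"dp": [-0.0095, -0.0475, 0], "rot": [0, 0, 0], "grip": 0.016},
    {"dp": [-0.0095, -0.0475, 0], "rot": [0, 0, 0], "grip": 0.016},
    {"dp": [-0.0095, -0.044, 0], "rot": [0, 0, 0], "grip": 0.016},
    {"dp": [0, 0, 0], "rot": [0, 0, 0], "grip": 0.016},
    {"dp": [0, 0, 0], "rot": [0, 0, 0], "grip": 0.016}
  ]
}}

```text
clock: 9.15
tcp_pos: [0.4506, -0.1484, 0.1788]
orientation: [3.135, 0.161, 0.0]
contact_force: [0.0, 0.2, 0.1]
grip_width: 0.0158
```

{"op": "send_rows", "data": {
  "motion": [
    {"dp": [0.001, -0.003, -0.026], "rot": [0, 0, 0], "grip": 0.016},
    {"dp": [0, 0, -0.023], "rot": [0, 0, 0], "grip": 0.016},
    {"dp": [0, 0, -0.01], "rot": [0, 0, 0], "grip": 0.016},
    {"dp": [0, 0, 0], "rot": [0, 0, 0], "grip": 0.016}
  ]
}}

```text
clock: 9.65
tcp_pos: [0.4532, -0.1471, 0.1181]
orientation: [3.136, 0.171, 0.002]
contact_force: [0.5, -0.3, -0.1]
grip_width: 0.0159
```

{"op": "send_rows", "data": {
  "motion": [
    {"dp": [-0.001, 0.0124, 0], "rot": [0, 0, 0], "grip": 0.016},
    {"dp": [-0.001, 0.0124, 0], "rot": [0, 0, 0], "grip": 0.016},
    {"dp": [-0.001, 0.0124, 0], "rot": [0, 0, 0], "grip": 0.016},
    {"dp": [-0.001, 0.0124, 0], "rot": [0, 0, 0], "grip": 0.016},
    {"dp": [-0.001, 0.0124, 0], "rot": [0, 0, 0], "grip": 0.016},
    {"dp": [-0.001, 0.0124, 0], "rot": [0, 0, 0], "grip": 0.016},
    {"dp": [-0.001, 0.0124, 0], "rot": [0, 0, 0], "grip": 0.016}
  ]
}}

```text
clock: 10.52
tcp_pos: [0.4472, -0.0537, 0.1204]
orientation: [3.134, 0.173, 0.009]
contact_force: [0.4, -0.1, 0.2]
grip_width: 0.0161
```

{"op": "send_rows", "data": {
  "motion": [
    {"dp": [-0.001, 0.0124, -0.002], "rot": [0, 0, 0], "grip": 0.016},
    {"dp": [-0.001, 0.0124, 0], "rot": [0, 0, 0], "grip": 0.016},
    {"dp": [-0.001, 0.0124, 0], "rot": [0, 0, 0], "grip": 0.016},
    {"dp": [-0.001, 0.0124, 0], "rot": [0, 0, 0], "grip": 0.016},
    {"dp": [-0.001, 0.0124, 0], "rot": [0, 0, 0], "grip": 0.016},
    {"dp": [-0.001, 0.0124, 0], "rot": [0, 0, 0], "grip": 0.016},
    {"dp": [-0.001, 0.0124, 0], "rot": [0, 0, 0], "grip": 0.016},
    {"dp": [0, 0, 0], "rot": [0, 0, 0], "grip": 0.016},
    {"dp": [0, 0, 0.03], "rot": [0, 0, 0], "grip": 0.016},
    {"dp": [0, 0, 0.03], "rot": [0, 0, 0], "grip": 0.016}
  ]
}}

```text
clock: 11.78
tcp_pos: [0.4376, 0.04, 0.1776]
orientation: [3.134, 0.177, -0.0]
contact_force: [0.7, -0.8, -0.1]
grip_width: 0.0159
```

```bash
python3 look.py pics/c4.png
```

```text
11.875 [0.43983982 0.04021852 0.17960097]
```

View pics/c4.png

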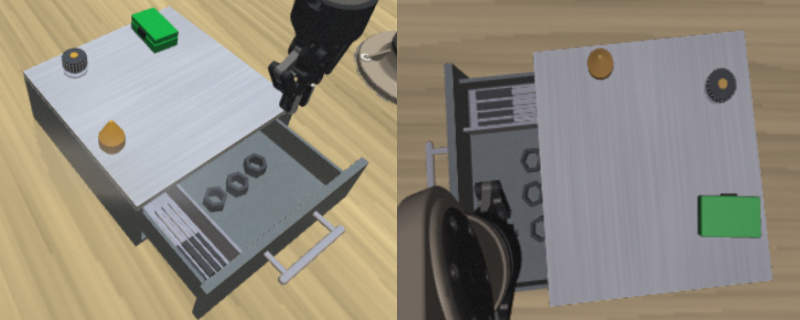

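All three nuts are in the wide bay (scene crop (214,198), (237,183), (255,165)), and the top is otherwise unchanged. Now to the handle.

{"op": "send_rows", "data": {
  "motion": [
    {"dp": [0.013, 0.046, 0], "rot": [0, 0, 0], "grip": 0.016},
    {"dp": [0.013, 0.046, 0], "rot": [0, 0, 0], "grip": 0.016},
    {"dp": [0.013, 0.046, 0], "rot": [0, 0, 0], "grip": 0.016},
    {"dp": [0.012, 0.043, 0], "rot": [0, 0, 0], "grip": 0.016},
    {"dp": [0, 0, 0], "rot": [0, 0, -0.02], "grip": 0.016},
    {"dp": [0, 0, 0], "rot": [0, 0, 0], "grip": 0.016}
  ]
}}

```text
clock: 12.62
tcp_pos: [0.4911, 0.2213, 0.1752]
orientation: [3.133, 0.129, 0.004]
contact_force: [0.3, -0.5, -0.2]
grip_width: 0.0161
```

{"op": "send_rows", "data": {
  "motion": [
    {"dp": [0.002, 0.004, -0.03], "rot": [0, 0, 0], "grip": 0.016},
    {"dp": [0, 0, -0.03], "rot": [0, 0, 0], "grip": 0.016},
    {"dp": [0, 0, -0.03], "rot": [0, 0, 0], "grip": 0.016},
    {"dp": [0, 0, -0.02], "rot": [0, 0, 0], "grip": 0.016},
    {"dp": [0, 0, 0], "rot": [0, 0, 0], "grip": 0.016}
  ]
}}

```text
clock: 13.25
tcp_pos: [0.493, 0.2157, 0.0612]
orientation: [3.128, 0.114, 0.003]
contact_force: [0.3, -0.3, -0.2]
grip_width: 0.0163
```

{"op": "send_rows", "data": {
  "motion": [
    {"dp": [0.001, -0.009, 0], "rot": [0, 0, 0], "grip": 0.016},
    {"dp": [0.001, -0.009, 0], "rot": [0, 0, 0], "grip": 0.016},
    {"dp": [0.001, -0.009, 0], "rot": [0, 0, 0], "grip": 0.016},
    {"dp": [0.001, -0.009, 0], "rot": [0, 0, 0], "grip": 0.016},
    {"dp": [0.001, -0.009, 0], "rot": [0, 0, 0], "grip": 0.016},
    {"dp": [0.001, -0.009, 0], "rot": [0, 0, 0], "grip": 0.016},
    {"dp": [0.001, -0.009, 0], "rot": [0, 0, 0], "grip": 0.016},
    {"dp": [0.001, -0.009, 0], "rot": [0, 0, 0], "grip": 0.016},
    {"dp": [0.001, -0.009, 0], "rot": [0, 0, 0], "grip": 0.016},
    {"dp": [0.001, -0.009, 0], "rot": [0, 0, 0], "grip": 0.016}
  ]
}}

```text
clock: 14.5
tcp_pos: [0.5041, 0.1208, 0.0637]
orientation: [3.131, 0.115, 0.008]
contact_force: [-1.3, 2.7, -2.4]
grip_width: 0.0153
```

{"op": "send_rows", "data": {
  "motion": [
    {"dp": [0.001, -0.008, -0.002], "rot": [0, 0, 0], "grip": 0.016},
    {"dp": [0.001, -0.008, 0], "rot": [0, 0, 0], "grip": 0.016},
    {"dp": [0.001, -0.007, 0], "rot": [0, 0, 0], "grip": 0.016},
    {"dp": [0.001, -0.006, 0], "rot": [0, 0, 0], "grip": 0.016},
    {"dp": [0, -0.004, 0], "rot": [0, 0, 0], "grip": 0.016}
  ]
}}

```text
clock: 15.12
tcp_pos: [0.5088, 0.0849, 0.0621]
orientation: [3.131, 0.114, 0.009]
contact_force: [0.3, 2.8, -0.3]
grip_width: 0.0163
```

{"op": "send_rows", "data": {
  "motion": [
    {"dp": [0, -0.004, 0], "rot": [0, 0, 0], "grip": 0.016},
    {"dp": [0, -0.004, 0], "rot": [0, 0, 0], "grip": 0.016},
    {"dp": [0, -0.004, 0], "rot": [0, 0, 0], "grip": 0.016},
    {"dp": [0, -0.004, 0], "rot": [0, 0, 0], "grip": 0.016}
  ]
}}

```text
clock: 15.62
tcp_pos: [0.5094, 0.079, 0.0623]
orientation: [-3.134, -0.127, -0.016]
contact_force: [-0.7, 12.5, -4.0]
grip_width: 0.016
```

{"op": "send_rows", "data": {
  "motion": [
    {"dp": [0, -0.006, 0], "rot": [0, 0, 0], "grip": 0.016},
    {"dp": [0, -0.006, 0], "rot": [0, 0, 0], "grip": 0.016}
  ]
}}

```text
clock: 15.88
tcp_pos: [0.5093, 0.079, 0.0625]
orientation: [-3.119, -0.143, -0.022]
contact_force: [-0.1, 17.3, -6.6]
grip_width: 0.0158
```

The drawer is at the hard stop: 17 N and no travel. Backing off gently along +y, then up.

{"op": "send_rows", "data": {
  "motion": [
    {"dp": [0, 0.006, 0], "rot": [0, 0, 0], "grip": 0.016},
    {"dp": [0, 0.015, 0], "rot": [0, 0, 0], "grip": 0.016},
    {"dp": [0, 0.03, 0], "rot": [0, 0, 0], "grip": 0.016},
    {"dp": [0, 0.03, 0], "rot": [0, 0, 0], "grip": 0.016},
    {"dp": [0, 0.03, 0.03], "rot": [0, 0, 0], "grip": 0.016},
    {"dp": [0, 0.03, 0.03], "rot": [0, 0, 0], "grip": 0.016},
    {"dp": [0, 0.03, 0.03], "rot": [0, 0, 0], "grip": 0.016},
    {"dp": [0, 0.03, 0.03], "rot": [0, 0, 0], "grip": 0.016},
    {"dp": [0, 0, 0], "rot": [0, 0, 0], "grip": 0.016},
    {"dp": [0, 0, 0], "rot": [0, 0, 0], "grip": 0.016}
  ]
}}

```text
clock: 17.12
tcp_pos: [0.5085, 0.2831, 0.1855]
orientation: [-3.129, -0.134, -0.02]
contact_force: [0.1, -0.4, -0.2]
grip_width: 0.0161
```

```bash
python3 look.py pics/c5.png
python3 - <<'E'
from h import *
t=pickle.load(open('scene.pkl','rb'));c=np.load('cab.npz')
for x in(-.197,-.185): print(x,[np.round((proj(t,np.r_[(c['c']+c['ex']*x+c['ey']*y)[:2],.07])-[200,90])*[397/360,320/290]) for y in(-.055,.055)])
E
```

```text
17.225 [0.50844779 0.28312699 0.1853576 ]
-0.197 [array([270., 168.]), array([214., 208.])]
-0.185 [array([264., 162.]), array([208., 202.])]
```

View pics/c5.png

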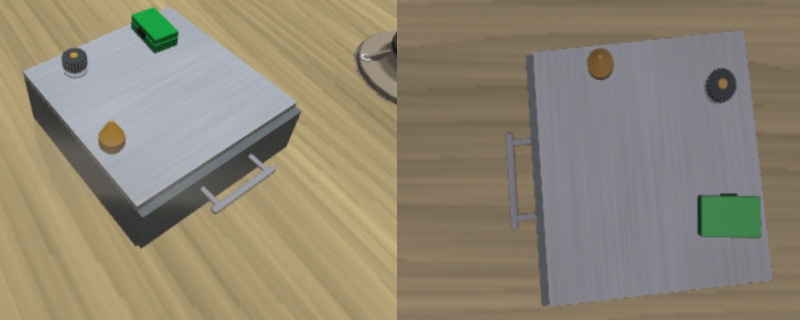

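The drawer is shut, with the handle at (214,208)–(271,171) in the scene crop, matching the predicted shut position. The bob, knob and case are unmoved.

```bash
python3 -c "
from bench import hand_in;print(hand_in())"
```

```text
the job is handed in; nothing more can be done
None
```

The job is done and handed in at about 17 s on the clock. I swept the three nuts one at a time over the front edge with the nearly closed fingertips, then pushed the drawer shut by its handle.

- **Nuts:** the picture taken before closing showed all three lying in the wide bay and none in the reamer tray. I could not see them after the drawer closed.
- **Drawer:** it stopped moving with the push force at about 17 N. In the last picture the handle sits within about 3 pixels of where it should be when fully shut.
- **Other things:** by eye, the plumb bob, bit case and knob look unmoved between the earlier pictures and the last one. The arm ended clear of everything.

No check failed. The only disagreement was in measurement: cabinet sizes and positions differed by 2–5 mm between the two cameras or against the given dimensions.

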